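# Square up a clock movement and light it with the pocket torch

## Robot

A 6-joint arm with a two-finger parallel gripper is mounted at the origin on the work surface. World frame = base frame: x ahead of the robot, y to its left, z up, the work surface at z = 0. Lengths are in mm, angles in rad, forces in N, time in s.
With the tool pointing down it reaches from about 375 to 825 mm from the base axis. Payload 5.5 kg.
Tool frame: the origin (TCP) lies at the very end of the fingers, on their centre line; the grasp point (between the pads) lies robot.grasp_offset behind it (robot.grasp_offset is the distance from the TCP to the grasp point, in mm); z points along the fingers, y is the line along which they close (so a half turn about z gives the same grasp; the last joint's range is limited). The gripper opens to 85 mm and grips with 20 to 120 N. Pads are 22 mm wide; open, the fingers measure 114 mm over their backs; the gripper's body (76 mm by 85 mm) begins 54 mm behind the grasp point. The pads swing forward as they close: fully open they stand 13 mm farther back than shut.
Start: joints at [1.109, 0.314, -0.047, 1.21, 0, 1.571], TCP at [267.332, 537.148, 231.299] pointing down, gripper open.
Joint ranges: [-2.67, 2.67], [-0.69, 1.73], [-1.03, 1.25], [-2.08, 2.16], [-1.42, 1.45], [-3.14, 3.14]. Speed limits (rad/s): [2.39, 2.39, 3.01, 3.14, 3.14, 3.14].

## Interface

Orientations are given as a unit quaternion [w, x, y, z].
In Python, from rig import robot gives the robot as it stands.
- The arm moves only by the tool servo_tool, never from a script. Its argument "deltas" is a list of rows, each a list of 4 numbers: the shift along the world's x, y, z in cm, then the turn about the world's z in units of 6 degrees (1.0 is 6 degrees). In form: [[x, y, z, spin], ...]. A call has 1 to 12 rows; each row is the pose to reach, as a shift and turn from the pose commanded when the call began; what a row does not reach only later rows make up. A row lasts 1/12 s, in which the tool goes at most 41.7 mm and 7.16 degrees, less where a joint would pass 70% of its speed; a pose out of reach is approached as far as the arm can. A call with a gripper value outside its range is refused whole. "fingers" is the finger opening in cm, from 0 to 8.54, set as the call begins (left out, the last holds). The fingers move at their own pace and stop on an object; "grip_force" is the grip in N (left out, the last holds). Time passes only in rows, so rows that repeat a pose let the fingers close. It gives the time, the measured TCP pose, the force, the opening and the grip force at its end, in the units of the state.
- robot.sense(): the state, without advancing time (a new reading comes with each control period).
- robot.camera(name): name is "scene" or "side" or "wrist"; returns the picture (420x560x3 uint8, red, green, blue); there is no depth.
- robot.camera_model(name): a dict with "fx", "fy", "cx", "cy" (pixels), "R" (3x3) and "t" (3): a world point X has camera coordinates R X + t. Camera axes: x right, y down, z forward; pixel columns grow to the right and rows downward; lengths in mm; the calibration is good to about 2 mm. A picture is of the moment at which its call begins: read the wrist's pose just before it. camera_model takes no time and is no camera call; for the wrist camera it gives the pose at the moment of the call.
- robot.close_job(): hands the job in; it is judged then, once.
Trained networks look in the newest picture that a camera, given by its name, has taken for a name from the list of things; names that differ only in an ending like _2 or _b are one class to them, and where a whole thing is asked for, a point or a joint stands for the part that bears it (a point fixed in the world has none). Each returns a list of dicts, best first, with "confidence" (0 to 1); they miss things now and then, are a little off and sometimes report something else, mostly with a low value. They report only what shows in the picture. A call takes as long as a camera call. They do not tell look-alikes from the thing itself.
- robot.recognise(camera, thing): "point" ([x, y, z] in mm, in world coordinates, good to about 4 mm: the middle of the surface that is visible of it).
- robot.masks_of(camera, thing): "pixels" (420x560 bool, what is visible of it).
The state is a dict: "t": time; "q": joint angles; "qd": joint speeds; "joint_torque": joint torques, N m; "ee_pos": TCP position; "orientation": TCP orientation; "wrist_force": force on the tool from outside, world axes, zero at the start; "wrist_torque": the same for the moment, N m; "gripper_width": opening from 0.0 (shut) to 1.0 (fully open); "grip_force": force on a finger pad.
Only numpy, scipy, OpenCV 4.12 (cv2) and the standard library are available. Lean on these libraries where they do the work, as an engineer would, in place of code of your own. Each camera call takes 0.05 s, during which the arm holds its last target. There are 200 camera calls.

## Task

Push the brass clock movement along the bench until it sits square and flush against both bars of the steel fence corner. Then draw the blue torch up out of its wooden holder, tilt it to about 45 degrees and keep it raised in the air with its lens about 6 cm from the dark centre wheel on top of the movement and pointing straight at it; finish while still holding the torch there, touching nothing with it. Leave the movement flat and square in the corner, and do not disturb the jar, the loupe or the screwdriver.

Things in the scene. Friction and masses are not known exactly. Their poses are not given: they have to be found in the camera images.
- fence: Fixed L of two dark steel bars on the bench, each 20 mm wide, 22 mm high. Origin: the inner corner at bench height. Inner faces: plane x=0 (bar beyond it on the +x side, away from the robot, reaching 145 mm to -y) and plane y=0 (bar on the +y side, reaching 145 mm to -x). The movement belongs in the quadrant x<0, y<0.
- movement: Brass clock movement (plates, pillars, wheels), solid block 110 mm (x) by 86 mm (y) by 28 mm high, about 0.55 kg, loose and flat on the bench, turned up to 0.25 rad from the fence's axes. Too wide to grip: push its sides (slides at 2 to 9 N, up to 15 N for a moment). Origin: centre of underside. When home, its x is along the fence's x and its origin is at x=-55 mm, y=-43 mm in the fence's frame.
- centre_wheel (a point): Centre of the top of the dark steel centre wheel, 26 mm across and 4 mm high, in the middle of the movement's top: 32 mm above the movement's underside.
- holder: Fixed wooden block 70 x 70 mm, 50 mm high, with one upright round hole 32 mm across and 40 mm deep in its middle. Origin: centre of its underside, on the bench.
- torch: Blue torch, 125 mm long, 0.09 kg: head 28 mm across for 30 mm from the lens, taper, then a round barrel 20 mm across from 38 mm to the tail. Stands upright, lens down, in the holder's hole: lens 10 mm above the bench, 85 mm standing out of the block. Origin: centre of the lens face; z runs from lens to tail (light leaves along -z).
- jar: Bystander: amber jar with black cap, 60 mm across, 75 mm high, loose. Origin: centre of its underside.
- loupe: Bystander: green eyepiece loupe, 36 mm across at the foot, 34 mm high, loose. Origin: centre of its underside.
- driver: Bystander: screwdriver with red handle lying on the bench along its x axis (handle to -x), 190 mm long, loose. Origin: on the bench under mid-length.
Mind the look-alikes: they are no part of the job. Of the things like the torch, leave any that is pink or turquoise; of the rest the larger one is meant.

How it is judged (in metres and radians):
On the way, in this order (a step that is already met when the one before it is completed fails the run):
1. the movement is square and flush in the fence corner while the torch still stands in its holder (x of movement in the frame of fence above -0.058 m and y of movement in the frame of fence above -0.046 m and angle between the x axis of movement and the x axis of fence, either way round below 0.035 rad and height (world z) of movement below 0.004 m and horizontal distance between torch and holder below 0.006 m and height (world z) of torch below 0.016 m), for 0.2 s.
2. the torch is out of the holder, in the fingers (height (world z) of torch above 0.06 m and contact force between the fingers and torch above 2 N), for 0.2 s.
At the end, for the whole second after the job is handed in: Movement flat, gaps to both bars under 3 mm, square within 2 degrees. Torch still, held by the fingers alone, axis 33 to 57 degrees from vertical, lens down and over 50 mm above the bench; centre wheel 30 to 100 mm ahead of the lens, within 22 mm of its axis (torch x and y) (x of movement in the frame of fence above -0.058 m and y of movement in the frame of fence above -0.046 m and angle between the x axis of movement and the x axis of fence, either way round below 0.035 rad and height (world z) of movement below 0.004 m and angle between torch's own z axis and vertical between 0.575 and 0.995 rad and x of centre_wheel in the frame of torch between -0.022 and 0.022 m and y of centre_wheel in the frame of torch between -0.022 and 0.022 m and z of centre_wheel in the frame of torch between -0.1 and -0.03 m and height (world z) of torch above 0.05 m and contact force between the fingers and torch above 2 N and contact force between torch and holder below 0.1 N and contact force between torch and movement below 0.1 N and contact force between torch and fence below 0.1 N and linear speed of torch below 0.02 m/s); the arm keeps its last pose, push and grip.
It fails at once if the jar is moved by more than 15 mm (distance of jar from where it was at the start of the episode above 0.015 m).
It fails at once if the loupe is moved by more than 15 mm (distance of loupe from where it was at the start of the episode above 0.015 m).
It fails at once if the driver is moved by more than 15 mm (distance of driver from where it was at the start of the episode above 0.015 m).
It fails at once if the movement is lifted or tipped (height (world z) of movement above 0.015 m or angle between movement's own z axis and vertical above 0.15 rad).
It also fails if it takes over 59 s, if anything falls off the work surface, if the arm or the gripper's body presses on something with over 40 N, if the wrist force passes 120 N, or if a joint passes its speed limit or range.

## Working session

There is one attempt and no reset: what is moved stays moved. The work goes in short steps, Python scripts to look and compute and a tool call to move; the robot and the scene stay as the last step left them, time stands still between calls to the robot, and variables do not carry over. Pictures are saved under pics/ and viewed, at most 12 in all, crops included, and the job is handed in when it is done.

Besides the shell and the picture viewer there is one more tool, called after "Call:" by a JSON object that holds its "method" and its "body". servo_tool: Moves the arm, as the interface text tells. Its arguments: {"type":"object","properties":{"deltas":{"type":"array"},"fingers":{"type":"number"},"grip_force":{"type":"number"}},"required":["deltas"]}

```bash
ls; mkdir -p pics; cat > h.py <<'E'
import numpy as np, cv2
from rig import robot
def ray(cam,u,v):
    m=robot.camera_model(cam);R=np.array(m["R"]);t=np.array(m["t"])
    d=R.T@np.array([(u-m["cx"])/m["fx"],(v-m["cy"])/m["fy"],1]);return -R.T@t,d
def onz(cam,u,v,z):
    c,d=ray(cam,u,v);return c+d*(z-c[2])/d[2]
def proj(cam,X):
    m=robot.camera_model(cam);p=np.array(m["R"])@np.array(X,float)+np.array(m["t"])
    return np.array([m["fx"]*p[0]/p[2]+m["cx"],m["fy"]*p[1]/p[2]+m["cy"]])
def snap(cam,name):
    im=robot.camera(cam);cv2.imwrite(f"pics/{name}.png",im[:,:,::-1]);return im
E
python3 - <<'E'
from h import *
a=snap("scene","scene0");b=snap("side","side0")
cv2.imwrite("pics/both.png",np.hstack([cv2.resize(a,(400,300)),cv2.resize(b,(400,300))])[:,:,::-1])
for cam in ("scene","side"):
    m=robot.camera_model(cam);print(cam,m["fx"],-np.array(m["R"]).T@m["t"])
    for n in ("fence","movement","centre_wheel","holder","torch","jar","loupe","driver"):
        for r in robot.recognise(cam,n)[:4]:print(n,np.round(r["point"]),round(r["confidence"],2))
print(robot.grasp_offset,robot.sense())
E
```

```text
pics
scene 400.7025724774287 [1176.4125617   590.9121488   671.35891235]
fence [667. 106.  27.] 0.78
movement [589.  41.  29.] 0.62
centre_wheel [594.  45.  27.] 0.59
holder [ 481. -332.   35.] 0.71
holder [ 462. -345.   93.] 0.58
holder [592.  46.  29.] 0.2
torch [ 371. -336.   79.] 0.77
torch [ 554. -355.   38.] 0.67
torch [ 464. -344.   91.] 0.54
torch [ 443. -265.   40.] 0.49
jar [524. 393.  51.] 0.85
loupe [ 647. -302.   24.] 0.67
driver [702. 304.  22.] 0.69
driver [592.  42.  27.] 0.65
driver [667. 105.  24.] 0.48
side 516.6346286225429 [  36.12820637 -827.61257225  601.96966857]
fence [662.  88.  25.] 0.68
movement [568.  20.  29.] 0.78
centre_wheel [571.  19.  28.] 0.56
holder [ 631. -324.   25.] 0.75
holder [ 437. -368.   40.] 0.74
torch [ 434. -269.   42.] 0.93
torch [ 453. -359.   95.] 0.9
torch [ 362. -342.   61.] 0.82
torch [500. 364.  45.] 0.66
jar [500. 363.  45.] 0.7
driver [664.  89.  24.] 0.37
18.700000000000003 {'t': 0.9, 'q': array([ 1.10897526e+00,  3.13483691e-01, -4.70936460e-02,  1.21021859e+00,
       -7.29574359e-06,  1.57078916e+00]), 'qd': array([-0.00054424,  0.00074044, -0.00112503, -0.00017217,  0.00096763,
       -0.00015838]), 'joint_torque': array([ 2.01054201e-03, -5.39441478e+01,  3.40054572e+01,  1.39546781e-03,
        5.87839213e-05, -1.13851013e-05]), 'ee_pos': array([267.34580331, 537.13673412, 231.31206934]), 'orientation': array([ 3.59645918e-06,  2.28860495e-01,  9.73459231e-01, -6.41730799e-07]), 'wrist_force': array([-0.42272443, -0.012117  ,  0.3747183 ]), 'wrist_torque': array([ 0.00418889,  0.0144689 , -0.04654246]), 'grip_force': 0.0, 'gripper_width': 0.9983398455130034}
```

View pics/scene0.png

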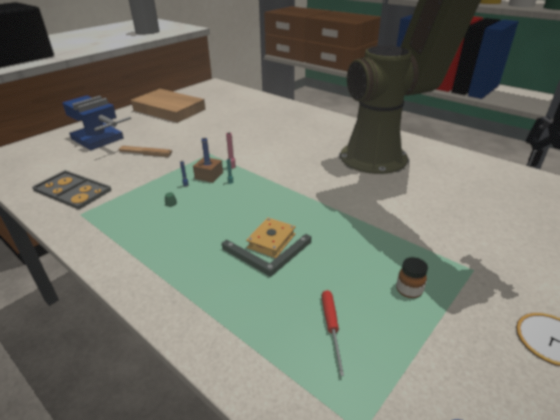

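View pics/side0.png

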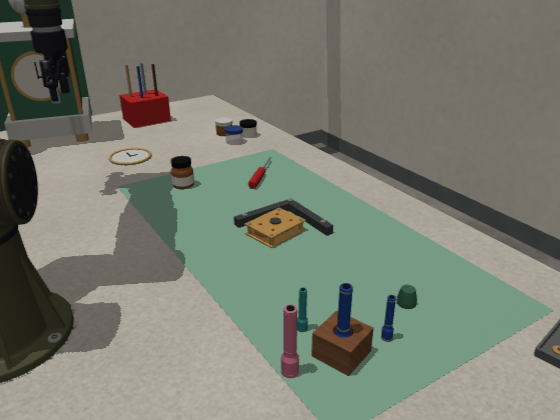

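```bash
python3 - <<'E'
from h import *
m=robot.camera_model("wrist");R=np.array(m["R"]);print(m["fx"],-R.T@m["t"],R.round(2).tolist())
print("side",[onz("side",u,v,22)[:2].round() for u,v in((290,203),(237,220),(330,228))])
print("scene",[onz("scene",u,v,22)[:2].round() for u,v in((270,270),(224,245),(310,238))])
def crop(c,x,y,w,h):return cv2.resize(cv2.imread(f"pics/{c}.png")[y:y+h,x:x+w],(800,300),interpolation=cv2.INTER_CUBIC)
cv2.imwrite("pics/crop.png",np.vstack([crop("scene0",180,200,160,75)[:, :],crop("side0",210,190,160,60)]))
E
```

```text
308.83379156984023 [191.15597465 574.22015588 374.24328446] [[0.45, 0.89, -0.0], [0.85, -0.42, 0.33], [0.29, -0.15, -0.94]]
side [array([664.,  97.]), array([515.,  94.]), array([671., -52.])]
scene [array([680., 123.]), array([688., -26.]), array([527., 123.])]
```

Call:
{"method": "servo_tool", "body": {"deltas": [[1,-3,0,0.4],[2.4,-6.5,0,0.8],[4,-10,0,1.2],[5.6,-13.5,0,1.6],[7.2,-17,0,2],[8.8,-20.5,0,2.4],[10.4,-24,0,2.8],[12,-27.5,0,3.2],[13.6,-31,0,3.6],[15.2,-34.5,0,4],[16.8,-38,0,4.42],[18.4,-41.5,0,4.42]], "fingers": 4.0}}

```text
t: 1.9
ee_pos: [451.8, 120.4, 231.7]
orientation: [0.0, -0.002, 1.0, 0.0]
wrist_force: [0.3, 0.5, -0.1]
gripper_width: 0.47
grip_force: 0.0
```

Call:
{"method": "servo_tool", "body": {"deltas": [[2,-3.5,0,0],[3.5,-6.5,0,0],[3.9,-8.2,0,0],[3.9,-8.2,0,0],[3.9,-8.2,0,0]]}}

```text
t: 2.32
ee_pos: [490.4, 39.5, 231.2]
orientation: [-0.0, 0.001, 1.0, 0.0]
wrist_force: [-0.1, 0.6, 0.2]
gripper_width: 0.463
grip_force: 0.0
```

```bash
python3 - <<'E'
from h import *
s=robot.sense();print(s["t"],s["ee_pos"],s["orientation"],s["gripper_width"])
im=snap("wrist","wrist1");
for n in("movement","fence"):
    r=robot.masks_of("wrist",n)
    for q in r[:2]:
        ys,xs=np.nonzero(q["pixels"]);print(n,q["confidence"],xs.min(),xs.max(),ys.min(),ys.max())
E
```

```text
2.3167 [490.36842325  39.47189636 231.24181855] [-1.34200946e-04  6.60609156e-04  9.99999751e-01  2.10725479e-04] 0.4632205177667659
movement 0.87 237 322 201 295
fence 0.69 244 350 199 321
```

View pics/wrist1.png

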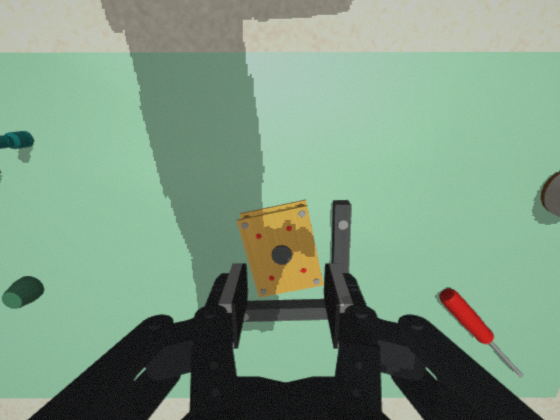

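```bash
python3 - <<'E'
from h import *
im=cv2.imread("pics/wrist1.png")
cv2.imwrite("pics/c1.png",cv2.resize(im[190:330,220:370],(640,597),interpolation=cv2.INTER_CUBIC))
for n,u,v,z in(("w",282,255,32),("a",240,221,28),("b",307,207,28),("c",322,285,28),("d",262,297,28),("y1",333,203,22),("y2",332,270,22),("x1",250,301,22),("x2",325,299,22)):
    print(n,onz("wrist",u,v,z)[:2].round(1))
E
```

```text
w [578.1  36.5]
a [534.9 -13.7]
b [517.2  66. ]
c [623.  88.]
d [641.2  10.1]
y1 [514.1  97.4]
y2 [604.5 100.8]
x1 [651.6  -6.6]
x2 [648.3  93.7]
```

View pics/c1.png

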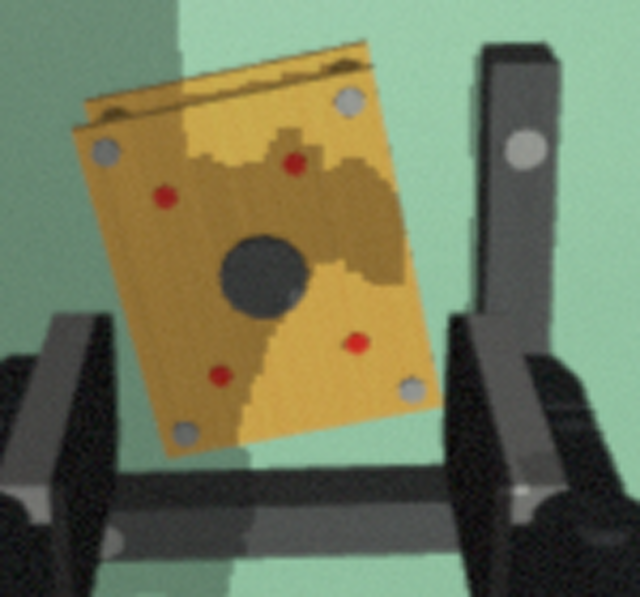

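```bash
python3 - <<'E'
from h import *
for n,u,v,z in(("w",263,277,32),("A",73,128,28),("B",370,67,28),("C",440,405,28),("D",168,458,28),("y1",490,62,22),("y2",486,315,22),("y1b",481,62,0),("y2b",475,310,0),("x1",115,510,22),("x2",450,500,22),("x1b",120,475,0),("x2b",445,468,0)):
    print(n,onz("wrist",220+u/4.267,190+v/4.264,z)[:2].round(1))
E
```

```text
w [578.  36.]
A [533.7 -17.1]
B [515.6  65.7]
C [623.   89.5]
D [641.9   6.7]
y1 [516.   99.7]
y2 [595.6 102.8]
y1b [523.  100.7]
y2b [605.8 103.1]
x1 [665.3 -11.2]
x2 [661.4  94.9]
x1b [667.7 -12.2]
x2b [664.8  96.1]
```

Call:
{"method": "servo_tool", "body": {"deltas": [[-0.5,0,-4,0.35],[-0.8,0,-8,0.35],[-0.8,0,-12,0.35],[-0.8,0,-16,0.35],[-0.8,0,-19.5,0.35],[-0.8,0,-21.5,0.35],[-0.8,0,-22.3,0.35],[-0.8,0,-22.3,0.35]]}}

```text
t: 3.13
ee_pos: [480.4, 41.0, 6.7]
orientation: [-0.002, -0.02, 1.0, -0.0]
wrist_force: [0.9, -0.2, 0.4]
gripper_width: 0.469
grip_force: 0.0
```

Call:
{"method": "servo_tool", "body": {"deltas": [[0.8,0,0,0],[1.4,0,0,0],[2,0.1,0,0],[2.5,0.1,0,0],[3,0.1,0,0],[3.5,0.1,0,0],[4,0.2,0,0],[4.4,0.2,0,0],[4.7,0.2,0,0],[5,0.2,0,0]]}}

```text
t: 3.97
ee_pos: [532.1, 42.4, 8.5]
orientation: [-0.0, -0.019, 1.0, 0.0]
wrist_force: [-5.2, 2.6, 2.5]
gripper_width: 0.468
grip_force: 2.3
```

Call:
{"method": "servo_tool", "body": {"deltas": [[0.3,0,0,0],[0.6,0,0,0],[0.9,0,0,0],[0.9,0,0,0]]}}

```text
t: 4.3
ee_pos: [541.6, 41.7, 8.3]
orientation: [-0.0, -0.019, 1.0, -0.0]
wrist_force: [-3.5, 0.6, 1.1]
gripper_width: 0.47
grip_force: 1.6
```

```bash
python3 - <<'E'
from h import *
im=snap("wrist","wrist2")
c=snap("side","side2")
cv2.imwrite("pics/c2.png",np.vstack([cv2.resize(im[170:420,130:430],(600,340)),cv2.resize(c[180:250,200:360],(600,260),interpolation=cv2.INTER_CUBIC)])[:,:,::-1])
E
```

```text
(no output)
```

View pics/c2.png

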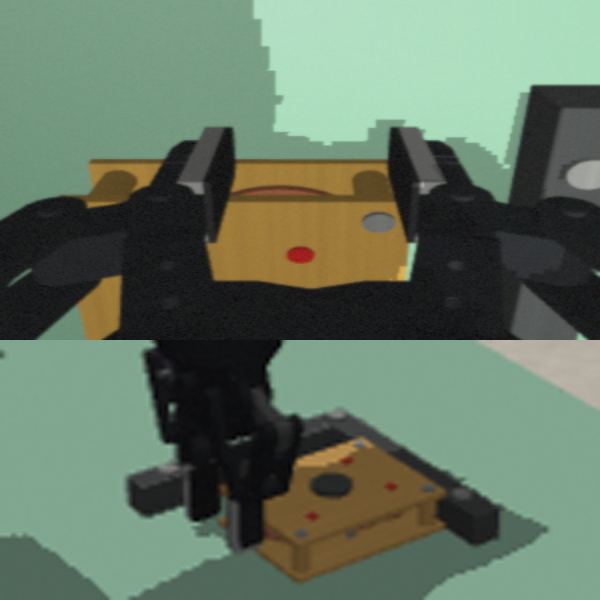

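Call:
{"method": "servo_tool", "body": {"deltas": [[0.2,0,0,0],[0.4,0,0,0],[0.5,0,0,0],[0.5,0,0,0]]}}

```text
t: 4.73
ee_pos: [542.4, 41.6, 7.6]
orientation: [-0.003, -0.019, 1.0, -0.0]
wrist_force: [-11.6, -0.5, 9.6]
gripper_width: 0.469
grip_force: 6.4
```

```bash
python3 -c "
from h import *
print(robot.sense()['q'].round(2))"
```

```text
[ 0.08  0.41 -0.47  0.7  -0.    0.04]
```

Call:
{"method": "servo_tool", "body": {"deltas": [[-2,0,0,0],[-2.5,0,2.5,0],[-2.5,0,5.5,0],[-1.5,-2,6.5,0],[0,-5,6.5,0],[2,-8,6.5,0],[4,-9.8,6.5,0],[6.2,-9.8,6.5,0],[6.2,-9.8,6.5,0]]}}

```text
t: 5.48
ee_pos: [614.0, -57.8, 74.2]
orientation: [0.003, -0.018, 1.0, -0.001]
wrist_force: [0.3, 0.5, 0.3]
gripper_width: 0.472
grip_force: 0.0
```

```bash
python3 -c "
from h import *
s=robot.sense();print(s['q'].round(2),s['ee_pos'])"
```

```text
[-0.09  0.44 -0.24  0.89 -0.   -0.13] [613.95202753 -57.79377147  74.24718484]
```

Call:
{"method": "servo_tool", "body": {"deltas": [[0,0,0,-1.1],[0,0,0,-2.2],[0,0,0,-3.4],[0,0,0,-4.6],[0,0,0,-5.8],[0,0,0,-7],[0,0,0,-8.2],[0,0,0,-9.4],[0,0,0,-10.6],[-0.3,0,-2,-11.8],[-0.4,0,-4,-13],[-0.4,0,-5,-14]]}}

```text
t: 6.48
ee_pos: [603.6, -55.7, 21.8]
orientation: [-0.0, 0.657, 0.754, -0.0]
wrist_force: [-0.2, -0.8, 0.9]
gripper_width: 0.47
grip_force: 0.0
```

Call:
{"method": "servo_tool", "body": {"deltas": [[0,0,-1,-0.7],[0,0,-1.7,-1],[0,0,-1.7,-1]]}}

```text
t: 6.73
ee_pos: [603.5, -55.6, 4.9]
orientation: [-0.0, 0.694, 0.72, -0.001]
wrist_force: [-1.2, 0.2, 0.8]
gripper_width: 0.468
grip_force: 0.0
```

```bash
python3 - <<'E'
from h import *
s=robot.sense();print(s["t"],s["ee_pos"],s["orientation"],s["q"])
im=snap("wrist","wrist3")
E
```

```text
6.7333 [603.48089534 -55.63302965   4.89948485] [-4.45527621e-04  6.93788572e-01  7.20178408e-01 -5.29321749e-04] [-9.17797963e-02  5.03000479e-01 -3.20487549e-01  7.48665484e-01
 -2.69730813e-04  1.44169367e+00]
```

View pics/wrist3.png

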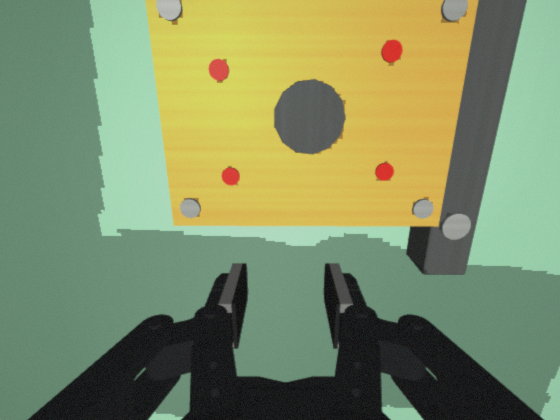

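Call:
{"method": "servo_tool", "body": {"deltas": [[0.4,0.8,0.3,0],[0.4,1.6,0.3,0],[0.4,2.2,0.3,0],[0.3,2.7,0.3,0],[0.3,3.2,0.3,0],[0.3,3.7,0.3,0],[0.3,4.2,0.3,0],[0.3,4.7,0.3,0],[0.2,5.1,0.3,0],[0.2,5.5,0.3,0],[0.2,5.8,0.3,0]]}}

```text
t: 7.7
ee_pos: [607.0, 1.4, 10.1]
orientation: [0.002, 0.694, 0.72, -0.001]
wrist_force: [-0.8, -6.1, 4.4]
gripper_width: 0.472
grip_force: 2.9
```

Call:
{"method": "servo_tool", "body": {"deltas": [[0,0.3,0,0],[0,0.5,0,0],[0,0.7,0,0],[0,0.7,0,0]]}}

```text
t: 8.03
ee_pos: [606.4, 4.1, 10.2]
orientation: [0.004, 0.695, 0.719, -0.004]
wrist_force: [-1.6, -17.2, 6.1]
gripper_width: 0.471
grip_force: 8.9
```

Call:
{"method": "servo_tool", "body": {"deltas": [[0,-1.5,0,0],[0,-3.5,1,0],[0,-5,5,0],[0,-6,9,0],[0,-6,13,0],[0,-6,16,0],[0,-6,16,0]]}}

```text
t: 8.62
ee_pos: [610.4, -51.1, 176.9]
orientation: [0.004, 0.694, 0.72, 0.004]
wrist_force: [1.2, -0.4, -0.1]
gripper_width: 0.471
grip_force: 0.0
```

```bash
python3 - <<'E'
from h import *
s=robot.sense();print(s["t"],s["ee_pos"],s["orientation"],s["q"])
im=snap("wrist","wrist4")
print([ (round(r["confidence"],2),np.round(r["point"])) for r in robot.recognise("wrist","centre_wheel")])
cv2.imwrite("pics/c4.png",cv2.resize(im[0:260,180:440],(600,600),interpolation=cv2.INTER_CUBIC)[:,:,::-1])
E
```

```text
8.6167 [610.40680053 -51.07599413 176.87468816] [0.00390855 0.69366197 0.72027912 0.00397311] [-8.41488544e-02  3.52746734e-01 -1.17992996e-01  1.08897861e+00
  1.23653516e-03  1.44900917e+00]
[(0.84, array([604.,  62.,  28.])), (0.48, array([ 635., -301.,    6.]))]
```

View pics/c4.png

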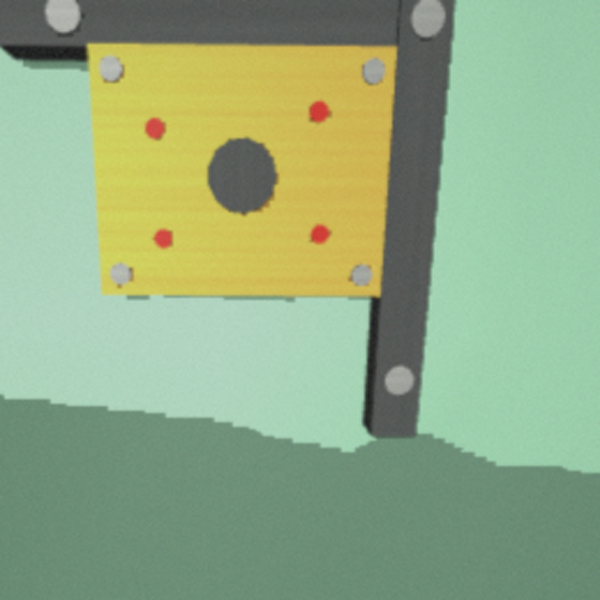

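Call:
{"method": "servo_tool", "body": {"deltas": [[-1.5,-2.5,2,0],[-3.5,-5.5,4,0],[-5.5,-8.5,5.5,0],[-7.5,-11.5,5.5,0],[-9.5,-14.5,5.5,0],[-11.5,-17.5,5.5,0],[-13.5,-20.5,5.5,0],[-15,-23.5,5.5,0],[-15.5,-25,5.5,0],[-15.5,-25,5.5,0],[-15.5,-25,5.5,0]], "fingers": 5.0}}

```text
t: 9.63
ee_pos: [450.3, -300.6, 222.5]
orientation: [-0.002, 0.694, 0.72, 0.0]
wrist_force: [-0.2, -0.2, -0.4]
gripper_width: 0.583
grip_force: 0.0
```

```bash
python3 - <<'E'
from h import *
s=robot.sense();print(s["t"],s["ee_pos"],s["orientation"])
im=snap("wrist","wrist5")
for n in("holder","torch"):
  for r in robot.recognise("wrist",n): print(n,round(r["confidence"],2),np.round(r["point"]))
E
```

```text
9.6333 [ 450.28027885 -300.56921518  222.54823482] [-1.59541318e-03  6.94238061e-01  7.19743659e-01  1.83274496e-04]
holder 0.69 [ 458. -336.   50.]
torch 0.86 [ 458. -345.  112.]
torch 0.86 [ 439. -260.   70.]
torch 0.77 [ 372. -332.   91.]
torch 0.7 [ 548. -360.   52.]
```

View pics/wrist5.png

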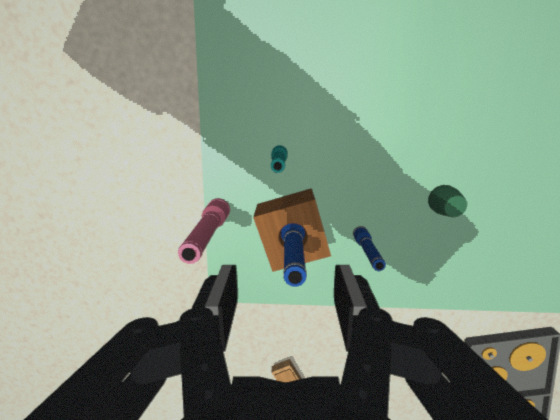

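```bash
python3 - <<'E'
from h import *
print("tail wrist",onz("wrist",294,275,135).round(1),"side",onz("side",345,288,135).round(1),"scene",onz("scene",206,140,135).round(1))
im=cv2.imread("pics/wrist5.png");hsv=cv2.cvtColor(im,cv2.COLOR_BGR2HSV)
m=((hsv[...,0]>108)&(hsv[...,0]<128)&(hsv[...,1]>120)).astype(np.uint8);m[:, :270]=0;m[:,320:]=0;m[:210]=0
ys,xs=np.nonzero(m);print(xs.min(),xs.max(),ys.min(),ys.max())
for r in range(ys.min(),ys.max()+1,6):
    q=xs[ys==r];print(r,q.min(),q.max())
E
```

```text
tail wrist [ 460.4 -351.   135. ] side [ 456.3 -356.3  135. ] scene [ 462.6 -336.2  135. ]
281 305 224 284
224 289 296
230 282 301
236 282 300
242 286 300
248 285 300
254 285 302
260 287 300
266 289 299
272 287 303
278 287 303
284 296 298
```

Call:
{"method": "servo_tool", "body": {"deltas": [[0.5,-3,-1,0],[1,-5,-3,0],[1,-5,-5.5,0],[1,-5,-7,0],[1,-5,-7,0],[1,-5,-7,0]]}}

```text
t: 10.28
ee_pos: [461.2, -349.3, 153.5]
orientation: [-0.001, 0.693, 0.721, -0.0]
wrist_force: [0.5, 0.7, 0.1]
gripper_width: 0.584
grip_force: 0.0
```

Call:
{"method": "servo_tool", "body": {"deltas": [[-0.1,-0.2,-3,0],[-0.1,-0.2,-5,0],[-0.1,-0.2,-5.7,0],[-0.1,-0.2,-5.7,0]]}}

```text
t: 10.62
ee_pos: [460.0, -351.8, 96.8]
orientation: [-0.001, 0.693, 0.721, -0.0]
wrist_force: [0.1, 0.2, 1.4]
gripper_width: 0.588
grip_force: 0.0
```

Call:
{"method": "servo_tool", "body": {"deltas": [[0,0,0,0],[0,0,0,0],[0,0,0,0],[0,0,0,0],[0,0,0,0]], "fingers": 1.0, "grip_force": 25}}

```text
t: 11.03
ee_pos: [461.5, -353.6, 99.1]
orientation: [0.002, 0.694, 0.72, 0.0]
wrist_force: [-0.6, -1.0, 7.3]
gripper_width: 0.222
grip_force: 27.1
```

Call:
{"method": "servo_tool", "body": {"deltas": [[0,0,0.8,0],[0,0,1.6,0],[0,0,2.4,0],[0,0,3.2,0],[0,0,3.2,0],[0,0,3.2,0]]}}

```text
t: 11.53
ee_pos: [460.8, -353.2, 130.1]
orientation: [0.001, 0.694, 0.72, 0.0]
wrist_force: [0.1, 0.1, -1.1]
gripper_width: 0.219
grip_force: 26.5
```

```bash
python3 - <<'E'
from h import *
a=snap("side","side6");b=snap("wrist","wrist6")
cv2.imwrite("pics/c6.png",np.hstack([cv2.resize(a[230:400,250:450],(400,340)),cv2.resize(b[150:400,150:430],(380,340))])[:,:,::-1])
E
```

```text
(no output)
```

View pics/c6.png

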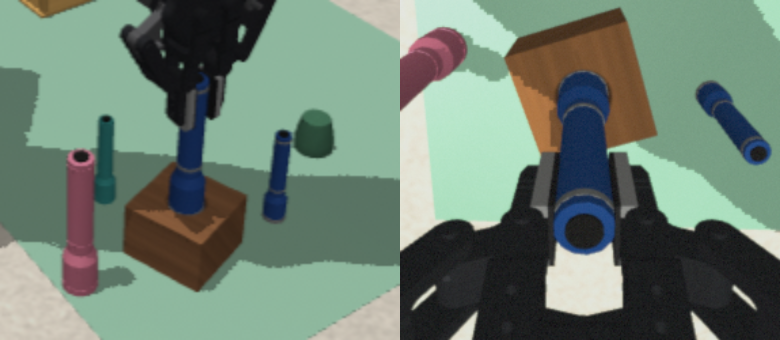

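Call:
{"method": "servo_tool", "body": {"deltas": [[0,-0.8,0,0],[0,-1.6,0,0],[0.1,-2.4,0,0],[0.1,-3.2,-0.1,0],[0.1,-4,-0.3,0],[0.2,-4.8,-0.5,0],[0.2,-5.6,-0.8,0],[0.2,-6.4,-1.2,0],[0.3,-7.2,-1.7,0],[0.3,-7.8,-2.1,0],[0.3,-7.8,-2.1,0]]}}

```text
t: 12.55
ee_pos: [463.1, -432.4, 107.3]
orientation: [0.0, 0.694, 0.72, -0.0]
wrist_force: [-1.3, 1.3, 0.7]
gripper_width: 0.219
grip_force: 24.4
```

```bash
python3 - <<'E'
from h import *
print(robot.sense()["wrist_torque"])
a=snap("side","side7");b=snap("wrist","wrist7")
cv2.imwrite("pics/c7.png",np.hstack([cv2.resize(a[230:400,250:450],(400,340)),cv2.resize(b[100:420,150:430],(380,434))[:340]])[:,:,::-1])
E
```

```text
[0.25118362 0.02567134 0.02950795]
```

View pics/c7.png

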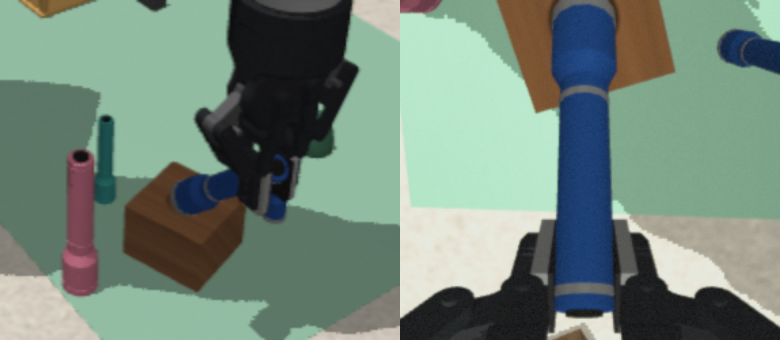

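Call:
{"method": "servo_tool", "body": {"deltas": [[0,0,0,0],[0,0,0,0],[0,-0.8,0.8,0],[0,-1.6,1.6,0],[0,-2,3.5,0],[0,-2,6.5,0],[0,-2,9.5,0],[0,-2,12,0],[0,-2,12,0],[0,-2,12,0]], "grip_force": 70}}

```text
t: 13.48
ee_pos: [464.4, -452.3, 231.1]
orientation: [0.003, 0.694, 0.72, -0.0]
wrist_force: [-0.1, 0.4, -1.7]
gripper_width: 0.206
grip_force: 68.3
```

```bash
python3 - <<'E'
from h import *
s=robot.sense();print(s["t"],s["ee_pos"],s["orientation"])
b=snap("wrist","wrist8");a=snap("side","side8");c=snap("scene","scene8")
for cam,im in(("wrist",b),("side",a),("scene",c)):
    hsv=cv2.cvtColor(im,cv2.COLOR_RGB2HSV)
    m=((hsv[...,0]>105)&(hsv[...,0]<130)&(hsv[...,1]>120)).astype(np.uint8)
    n,l,st,ce=cv2.connectedComponentsWithStats(m)
    print(cam,[(x.tolist(),k.round().tolist()) for x,k in zip(st[1:],ce[1:]) if x[4]>40])
    print("tcp",proj(cam,s["ee_pos"]).round(),"grasp",proj(cam,s["ee_pos"]+[0,0,18.7]).round())
cv2.imwrite("pics/c8.png",np.hstack([cv2.resize(b[60:420,150:430],(400,514)),cv2.resize(a[180:380,250:430],(400,514))])[:,:,::-1])
E
```

```text
13.4833 [ 464.36545246 -452.26851262  231.12409443] [ 2.51139276e-03  6.93628267e-01  7.20328731e-01 -1.99788340e-04]
wrist [([354, 97, 23, 17, 268], [364.0, 105.0]), ([375, 98, 15, 16, 116], [381.0, 105.0]), ([263, 105, 46, 63, 2484], [285.0, 136.0]), ([264, 169, 43, 140, 5206], [285.0, 242.0]), ([265, 316, 42, 14, 507], [285.0, 322.0])]
tcp [289. 282.] grasp [289. 304.]
side [([137, 66, 6, 32, 52], [140.0, 81.0]), ([225, 126, 18, 8, 126], [233.0, 129.0]), ([407, 237, 9, 16, 70], [411.0, 246.0]), ([369, 248, 20, 21, 271], [379.0, 259.0]), ([351, 258, 24, 22, 338], [361.0, 270.0]), ([385, 302, 10, 24, 167], [389.0, 313.0]), ([382, 326, 11, 14, 132], [387.0, 332.0])]
tcp [402. 263.] grasp [404. 251.]
scene [([414, 12, 16, 6, 56], [421.0, 14.0]), ([425, 15, 38, 72, 881], [436.0, 47.0]), ([469, 21, 48, 76, 2072], [492.0, 57.0]), ([64, 97, 24, 16, 89], [72.0, 103.0]), ([79, 105, 32, 11, 98], [94.0, 110.0]), ([105, 127, 14, 7, 57], [110.0, 130.0]), ([77, 131, 16, 10, 76], [84.0, 136.0])]
tcp [178. 102.] grasp [177.  96.]
```

View pics/c8.png

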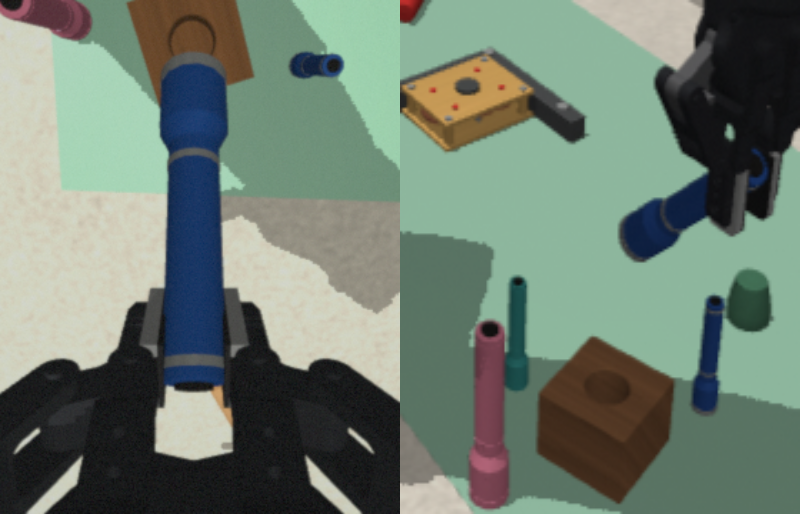

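```bash
cat > fit.py <<'E'
from h import *
from scipy.optimize import least_squares
def circ(c,n,r):
    a=np.cross(n,[1,0,0]);a/=np.linalg.norm(a);b=np.cross(n,a)
    return [c+r*(np.cos(t)*a+np.sin(t)*b) for t in np.linspace(0,6.283,60)]
def torch(G,th,d,h):  # h: horizontal unit lens->tail ; returns lens, z-axis
    z=np.sin(th)*h+np.cos(th)*np.array([0,0,1.]);return G-d*z,z
if __name__=="__main__":
    s=robot.sense();q=s["orientation"];az=2*np.arctan2(q[2],q[1])-np.pi/2
    h=np.array([np.sin(az),-np.cos(az),0]);G=s["ee_pos"]+[0,0,18.7]
    def f(p,full=False):
        L,z=torch(G+[0,p[2]*0,0],p[0],p[1],h)
        w=np.array([proj("wrist",x) for x in circ(L,z,14)]);t=np.array([proj("wrist",x) for x in circ(L+125*z,z,10)])
        sd=np.array([proj("side",x) for x in circ(L,z,14)+circ(L+30*z,z,14)])
        o=np.array([w[:,1].min(),t[:,1].max(),sd[:,0].min(),sd[:,1].max()])
        return o if full else o-[98.5,329,350,281]
    r=least_squares(f,[0.75,105,0]);print(np.degrees(r.x[0]),r.x[1],r.fun)
    for i in((0,1),(2,3)):
        k=least_squares(lambda p:f(p)[list(i)],[0.75,105,0]);print(i,np.degrees(k.x[0]),k.x[1])
    print("az",np.degrees(az),G)
E
python3 fit.py
python3 - <<'E'
from h import *
from fit import *
im=cv2.imread("pics/wrist4.png") 
# wheel from wrist4: camera relative to the TCP then vs now (same tool orientation, pure translation)
s=robot.sense();d=np.array([610.41,-51.08,176.87])-s["ee_pos"]
w=onz("wrist",284.9,76.3,32-d[2])+d;print("wheel",w)
E
```

```text
wheel [605.46574255  57.04131666  32.        ]Traceback (most recent call last):
  File "fit.py", line 17, in <module>
    r=least_squares(f,[0.75,105,0]);print(np.degrees(r.x[0]),r.x[1],r.fun)
    return func(*args, **kwargs)
    result = trf(vector_fun.fun, vector_fun.jac, x0, f0, J0, lb, ub, ftol, xtol,
                 gtol, max_nfev, x_scale, loss_function, tr_solver,
                 tr_options.copy(), verbose, callback=callback_wrapped)
    return trf_no_bounds(
        fun, jac, x0, f0, J0, ftol, xtol, gtol, max_nfev, x_scale,
        loss_function, tr_solver, tr_options, verbose, callback=callback)
    f_new = fun(x_new)
    self._update_fun()
    ~~~~~~~~~~~~~~~~^^
    self.f = self.fun_wrapped(xp_copy(self.x))
             ~~~~~~~~~~~~~~~~^^^^^^^^^^^^^^^^^
    return np.atleast_1d(self.fun(x))
                         ~~~~~~~~^^^
    return self.f(x, *self.args, **self.kwargs)
           ~~~~~~^^^^^^^^^^^^^^^^^^^^^^^^^^^^^^
  File "fit.py", line 13, in f
    w=np.array([proj("wrist",x) for x in circ(L,z,14)]);t=np.array([proj("wrist",x) for x in circ(L+125*z,z,10)])
                                                                    ~~~~^^^^^^^^^^^
  File "h.py", line 9, in proj
    m=robot.camera_model(cam);p=np.array(m["R"])@np.array(X,float)+np.array(m["t"])
ValueError: time passes only in moves, steps and waits
```

```bash
sed -i 's/^def ray/from functools import lru_cache\n@lru_cache\ndef cm(cam): return robot.camera_model(cam)\ndef ray/; s/m=robot.camera_model(cam)/m=cm(cam)/' h.py
sed -i 's/def cm(cam): return cm/def cm(cam): return robot.camera_model/; s/\[0.75,105,0\])/[0.75,105,0],x_scale=[.1,10,1])/g' fit.py; grep -n "cm(" h.py; python3 fit.py
```

```text
5:def cm(cam): return robot.camera_model(cam)
7:    m=cm(cam);R=np.array(m["R"]);t=np.array(m["t"])
12:    m=cm(cam);p=np.array(m["R"])@np.array(X,float)+np.array(m["t"])
45.460821015658176 110.63113106368918 [-0.70977     1.13013397 -3.38280219  2.48481648]
(0, 1) 44.80140086417571 111.24016799639465
(2, 3) 46.247204712544985 100.36196273510126
az 2.161065026197306 [ 462.79450903 -450.49512419  245.85402879]
```

Call:
{"method": "servo_tool", "body": {"deltas": [[0.5,1.3,0,0],[1.5,4,0,0],[2.7,7,0,0],[3.9,10,0,0],[5,13,0,0],[6.2,16,0,0],[7.3,19,0,0],[8.4,22,0,0],[9.6,25,0,0],[10.7,28,0,0],[11.8,31,0,0],[13,34,0,0]]}}

```text
t: 14.63
ee_pos: [592.6, -108.4, 227.1]
orientation: [-0.001, 0.693, 0.72, -0.001]
wrist_force: [0.7, -1.0, -0.9]
gripper_width: 0.205
grip_force: 68.3
```

Call:
{"method": "servo_tool", "body": {"deltas": [[1,2.5,0,0],[1.6,4,0,0],[1.8,4.7,-1.5,0],[1.8,4.7,-3.5,0],[1.8,4.7,-5.5,0],[1.8,4.7,-7.5,0],[1.8,4.7,-8.5,0],[1.8,4.7,-9,0],[1.8,4.7,-9,0],[1.8,4.7,-9,0],[1.8,4.7,-9,0]]}}

```text
t: 15.55
ee_pos: [612.1, -63.9, 139.5]
orientation: [0.001, 0.694, 0.72, 0.001]
wrist_force: [-1.0, -1.1, -0.6]
gripper_width: 0.204
grip_force: 68.3
```

```bash
python3 - <<'E'
from h import *
from fit import torch
s=robot.sense();G=s["ee_pos"]+[0,0,18.7];print(s["t"],s["ee_pos"],s["orientation"])
L,z=torch(G,np.radians(45.3),107,np.array([.038,-.999,0]));v=np.array([607,58,32])-L;print("lens",L,"ahead",-v@z,"off",v-(v@z)*z)
b=snap("wrist","wrist9");a=snap("side","side9")
def line(im,cam):
    for k in range(0,90,6): cv2.circle(im,tuple(int(c) for c in proj(cam,L-k*z)),0,(255,0,255),-1)
line(b,"wrist");line(a,"side")
cv2.imwrite("pics/c9.png",np.hstack([cv2.resize(b[0:420,140:420],(400,600)),cv2.resize(a[110:260,220:360],(400,429))[:].copy() if 0 else cv2.copyMakeBorder(cv2.resize(a[110:260,220:360],(400,429)),0,171,0,0,cv2.BORDER_CONSTANT)])[:,:,::-1])
E
```

```text
15.55 [612.13213666 -63.91617071 139.49167631] [6.93865026e-04 6.93671069e-01 7.20291372e-01 5.52794057e-04]
lens [609.242026    12.06331745  82.92844311] ahead 68.50247309218801 off [-0.39174817 -2.70614777 -2.7441664 ]
```

View pics/c9.png

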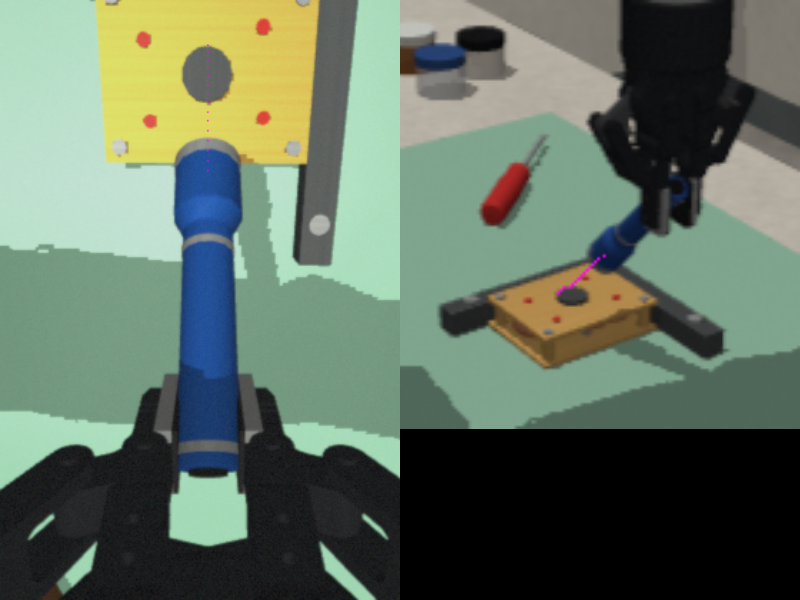

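Call:
{"method": "servo_tool", "body": {"deltas": [[0,0,-0.2,0],[0,0,-0.4,0],[0,0,-0.4,0],[0,0,-0.4,0],[0,0,-0.4,0],[0,0,-0.4,0],[0,0,-0.4,0],[0,0,-0.4,0]]}}

```text
t: 16.32
ee_pos: [611.4, -63.9, 134.3]
orientation: [0.0, 0.694, 0.72, 0.0]
wrist_force: [-0.3, -0.3, -1.1]
gripper_width: 0.208
grip_force: 68.3
```

```bash
python3 -c "
from h import *
s=robot.sense();print(s['ee_pos'],abs(s['qd']).max(),s['grip_force']);print(robot.close_job())"
```

```text
[611.37005908 -63.85089325 134.33197682] 0.0017474193482138862 68.32679629325867
the job is handed in; nothing more can be done
None
```

I handed the job in at about 16 s, with no verdict returned: the movement looked flush and square in the fence corner, and the torch was held at about 45° with its lens roughly 65 mm from the centre wheel, pointing at it (by my camera fit).

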